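# Hold a scroll roller home in the gluing jig

### The job

A scroll roller with its black knob freshly glued on waits on the dark rest. Lift it over and lay it in the two V blocks of the pale gluing jig with the knob towards the brass sprung plunger, not yet pushing the plunger in, then slide it along the V blocks until the plunger is pushed right in and the knob's end face bears firmly on the blue stop plate, without ramming it. Finish while still holding it pressed there (the spring pushes it back if you let go), and leave the cup, the ink box and the paperweight where they are.

Things in the scene. Friction and masses are not known exactly. Their poses are not given: they have to be found in the camera images.
- roller: Loose scroll roller, about 90 g: bamboo-coloured round rod 26 mm in diameter and 200 mm long with a black knob 34 mm in diameter and 25 mm long on one end. Origin on the rod's axis at the middle of the 200 mm rod; its own y axis runs along the rod towards the knob (rod from y = -100 to +100 mm, knob from +100 to +125 mm). Its roll about that axis is arbitrary.
- knob_face (a point): Centre of the flat outer end face of the roller's black knob, 125 mm from the roller's origin along its axis.
- jig: Gluing jig, fixed: pale wooden base board 90 x 270 x 12 mm, origin at the centre of its underside on the desk, y axis along the board towards plunger and stop plate, z up. Two slippery white plastic V blocks, 16 mm thick along y, at y = +12 and -115 mm, mouths 46 mm wide, lips 55 mm above the desk. Free gap for fingers between them: y = -107 to +4 mm, down to z = 12 mm.
- home (a point): Point in the jig where the roller's origin lies when its knob is home on the stop plate: jig x = 0, y = -25 mm, z = 50 mm. The rod lying in the V blocks has its axis along the jig's y through this point. The knob first touches the extended plunger when the roller's origin is 18 mm short of this point (jig y = -43 mm).
- stop_plate: Blue upright plate of the jig, the hard stop: 56 mm wide, 12 mm thick, its top 78 mm above the desk. Origin at the middle of its lower edge, at jig y = 106 mm, z = 12 mm; the face that stops the knob is at jig y = 100 mm. Axes as the jig's.
- plunger_tip (a point): Centre of the free end of the brass plunger, 14 mm in diameter, that sticks out of the stop plate towards the V blocks, 50 mm above the desk on the rod's axis. Extended it lies at jig y = 82 mm, 18 mm in front of the stop plate's face.
- plunger (a joint): How far the plunger is pushed in along the jig's +y, in m: 0 extended, 0.018 when its tip is level with the stop plate's face (its own limit is 0.022). Spring: about 4 N at 0, rising to about 10 N at 0.018; it springs back when released.
- rest: Dark wooden rest, fixed, on which the roller lies at the start, its axis 48 mm above the desk: base board 80 x 180 x 10 mm, origin at the centre of its underside, y axis along it towards the roller's knob. Two V blocks 16 mm thick at y = +60 and -60 mm, lips 53 mm high; free gap for fingers between them, down to 10 mm. At the start the roller's origin is within 12 mm of the middle.
- cup: White ceramic cup, 72 mm across, 55 mm high, loose; origin at the centre of its underside. Leave it alone.
- ink_box: Red and black ink box, about 50 x 80 x 40 mm, loose; origin under its middle, on the desk. Leave it alone.
- paperweight: Pale marble bar 32 x 130 x 18 mm with a small brass knob, loose; origin at the centre of its underside, long axis y. Leave it alone.

How it is judged (in metres and radians):
On the way:
1. the roller lies in both V blocks of the jig, knob towards the plunger, plunger still extended (pushed in by less than 4 mm) (x of roller in the frame of jig between -0.005 and 0.005 m and z of roller in the frame of jig between 0.045 and 0.055 m and angle between the y axis of roller and the y axis of jig, either way round below 0.08 rad and y of knob_face in the frame of jig between 0.025 and 0.0855 m and value of joint plunger below 0.004 m), for 0.2 s.
At the end, for the whole second after the job is handed in: Roller in the V blocks (axis within 5 mm and 0.08 rad), knob face within 2 mm of the stop plate and pressing it with over 1.5 N, plunger in by over 16.5 mm and still, robot pressing the roller with over 3 N; cup, ink box and paperweight moved under 20 mm (x of roller in the frame of jig between -0.005 and 0.005 m and z of roller in the frame of jig between 0.045 and 0.055 m and angle between the y axis of roller and the y axis of jig, either way round below 0.08 rad and value of joint plunger above 0.0165 m and velocity of joint plunger between -0.01 and 0.01 m/s and y of knob_face in the frame of jig above 0.098 m and contact force between roller and stop_plate above 1.5 N and contact force between any of the fingers, the arm and roller above 3 N and distance of each of cup, ink_box, paperweight from where it was at the start of the episode below 0.02 m); the arm keeps its last pose, push and grip.
It fails at once if the knob is rammed against the stop plate with more than 60 N (contact force between roller and stop_plate above 60 N).
It fails at once if a bystander (cup, ink box, paperweight) is moved by more than 20 mm (distance of any of cup, ink_box, paperweight from where it was at the start of the episode above 0.02 m).
It also fails if it takes over 58 s, if anything falls off the work surface, if the arm or the gripper's body presses on something with over 40 N, if the wrist force passes 120 N, or if a joint passes its speed limit or range.

### The arm

A 6-joint arm with a two-finger parallel gripper is mounted at the origin on the work surface. World frame = base frame: x ahead of the robot, y to its left, z up, the work surface at z = 0. Lengths are in m, angles in degrees, forces in N, time in s.
With the tool pointing down it reaches from about 0.4 to 0.825 m from the base axis. Payload 7 kg.
Tool frame: the origin (TCP) lies at the very end of the fingers, on their centre line; the grasp point (between the pads) lies r.grip_depth behind it (r.grip_depth is the distance from the TCP to the grasp point, in m); z points along the fingers, y is the direction in which the jaws open and shut (so a half turn about z gives the same grasp; the last joint's range is limited). The gripper opens to 88 mm and grips with 3 to 60 N. Pads are 19 mm wide; open, the fingers measure 130 mm over their backs; the gripper's body (78 mm by 193 mm) begins 47 mm behind the grasp point.
Start: joints at [-49.498, 20.546, 0.682, 0, -70.136, -16.507], TCP at [0.274, -0.617, 0.227] pointing down, gripper open.
Joint ranges: [-176.03, 176.03], [-82.01, 121.73], [-58.28, 71.71], [-173.87, 95.51], [-174.79, -0.11], [-173.66, 173.66]. Speed limits (degrees/s): [136.94, 136.94, 172.46, 180, 180, 180].

### API

Orientations are given as [roll, pitch, yaw] about the fixed x, y, z axes, in that order (R = Rz(yaw) Ry(pitch) Rx(roll)).
In Python, from plant import r gives the robot as it stands. The module is installed in compiled form; this text tells all that it offers.
- The arm moves only by the tool step_arm, never from a script. Its argument "increments" is a list of rows, each a list of 3 entries, a list of its own where there are three numbers: the shift along the tool's x, y, z in m, then the turn, a rotation vector about the tool's x, y, z in rad, then the closure, from 0 (fully open) to 1 (shut). In form: [[[x, y, z], [wx, wy, wz], grip], ...]. A call has 1 to 10 rows; each row is the pose to reach, as a shift and turn from the pose commanded when the call began, along the tool's axes at that moment; what a row does not reach only later rows make up. A row lasts 1/10 s, in which the tool goes at most 50 mm and 8.59 degrees, less where a joint would pass 70% of its speed; a pose out of reach is approached as far as the arm can. A call with a gripper value outside its range is refused whole. The fingers move at their own pace and stop on an object; "force" is the grip in N (left out, the last holds). Time passes only in rows, so rows that repeat a pose let the fingers close. It gives the time, the measured TCP pose, the force and the opening at its end, in the units of the state.
- r.get_state(): the state, without advancing time (a new reading comes with each control period).
- r.capture(name): name is "scene" or "top" or "wrist"; returns a dict with "color" (384x512x3 uint8, red, green, blue), "intrinsics" (3x3 intrinsics, pixels), "k1" (the pictures are not rectified: a ray, as slopes to the right and down, at radius r is drawn at 1 + k1 r^2 times it, then the intrinsics apply), "rvec" (rotation vector, rad) and "tvec" (3), from world to camera coordinates, as OpenCV has them; the wrist camera has in their place "T_tool_cam" (4x4, takes a point from camera to tool coordinates, whose origin is the TCP and whose axes are the flange's). Camera axes: x right, y down, z forward; pixel columns grow to the right and rows downward; lengths in m; the calibration is good to about 2 mm. A picture is of the moment at which its call begins: read the wrist's pose just before it. There is no depth.
- r.close_job(): hands the job in, once; it reports no verdict.
The state is a dict: "time_s": time; "joints": joint angles; "qd": joint speeds; "joint_torque": joint torques, N m; "tcp_pos": TCP position; "eef_rot": TCP orientation; "contact_force": force on the tool from outside, world axes, zero at the start; "moment": the same for the moment, N m; "gripper_width": finger opening in m.
Only numpy, scipy, OpenCV 4.12 (cv2) and the standard library are available. Lean on these libraries where they do the work, as an engineer would, in place of code of your own. Each camera call takes 0.05 s, during which the arm holds its last target.

## Working session

There is one attempt and no reset: what is moved stays moved. The work goes in short steps, Python scripts to look and compute and a tool call to move; the robot and the scene stay as the last step left them, time stands still between calls to the robot, and variables do not carry over. Pictures are saved under pics/ and viewed, and the job is handed in when it is done.

Besides the shell and the picture viewer there is one more tool, called after "Emit:" in YAML: its name, and indented under it one key for each argument. step_arm: Moves the arm, as the interface text tells. Its arguments: {"type":"object","properties":{"increments":{"type":"array","items":{"type":"array"}},"force":{"type":"number"}},"required":["increments"]}

```bash
mkdir -p pics
python3 - <<'E'
from plant import r
import cv2
print(r.grip_depth, r.get_state())
for n in("scene","top","wrist"):
    c=r.capture(n); cv2.imwrite(f"pics/{n}0.png",c["color"][:,:,::-1])
    print(n,{k:v for k,v in c.items() if k!="color"})
E
```

```text
0.0188 {'time_s': 0.0, 'joints': array([-4.94973483e+01,  2.05917051e+01,  6.35341100e-01, -2.03644311e-02,
       -7.01349278e+01, -1.65086308e+01]), 'qd': array([ 0.0020645 , -0.05384358,  0.07371338,  0.08935982,  0.02938259,
       -0.07138834]), 'joint_torque': array([-6.11195610e-04, -5.82718277e+01,  2.93061090e+01,  6.99742377e+00,
        7.02840698e-03, -1.75933474e-04]), 'tcp_pos': array([ 0.2742917 , -0.61624134,  0.22563077]), 'eef_rot': array([ 1.79907031e+02, -7.58925522e-03, -1.56012908e+02]), 'contact_force': array([0.7117184 , 0.51056514, 0.33994836]), 'moment': array([ 0.01534359, -0.00141545, -0.00017403]), 'gripper_width': 0.0878329393114177}
scene {'intrinsics': array([[475.84349306,   0.        , 261.28060095],
       [  0.        , 475.84349306, 190.42252467],
       [  0.        ,   0.        ,   1.        ]]), 'k1': -0.034079446466339085, 'rvec': array([ 1.84583992,  1.88983186, -0.59133653]), 'tvec': array([-0.05186665, -0.44399445,  1.54417384])}
top {'intrinsics': array([[417.06312913,   0.        , 252.82930005],
       [  0.        , 417.06312913, 187.69218571],
       [  0.        ,   0.        ,   1.        ]]), 'k1': -0.048687922654325366, 'rvec': array([ 2.16618979, -2.13115814,  0.12999319]), 'tvec': array([0.05200576, 0.61339579, 1.09595202])}
wrist {'intrinsics': array([[306.04519691,   0.        , 251.11289855],
       [  0.        , 306.04519691, 192.19079311],
       [  0.        ,   0.        ,   1.        ]]), 'k1': -0.0004158188163717468, 'T_tool_cam': array([[ 1.31254901e-04, -9.60196728e-01, -2.79324590e-01,
         7.65191749e-02],
       [ 9.99999955e-01,  5.08855061e-05,  2.94978680e-04,
        -9.58966786e-04],
       [-2.69023990e-04, -2.79324617e-01,  9.60196691e-01,
        -1.59278350e-01],
       [ 0.00000000e+00,  0.00000000e+00,  0.00000000e+00,
         1.00000000e+00]])}
```

View pics/scene0.png

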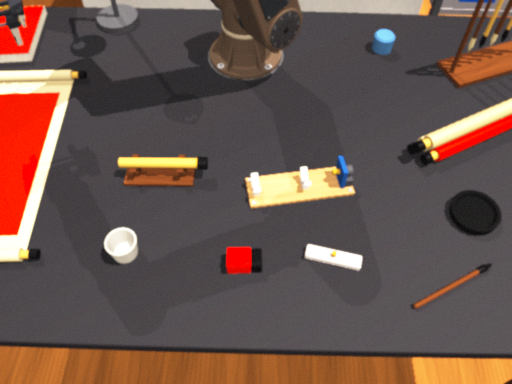

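View pics/top0.png

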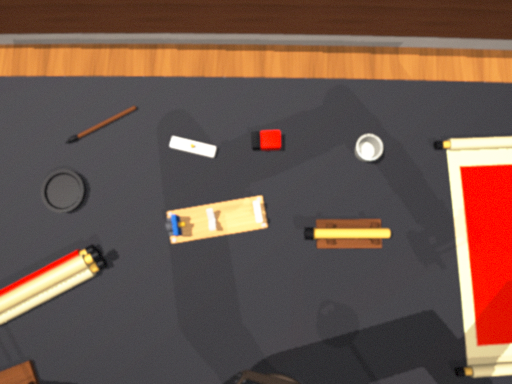

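View pics/wrist0.png

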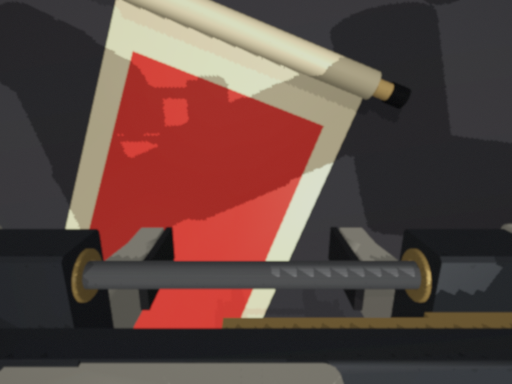

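The scene view shows the roller on the dark rest at about (160,163), knob to the right, and the jig at about (300,185) with the blue plate to its right. In the top view the roller runs (305–390, 233) with its knob to the left. The jig runs (167–267, 220) with its blue plate to the left at (175,225). Next I'll measure these.

```bash
cat > h.py <<'E'
import numpy as np, cv2
from plant import r
def cam(c):
    R=cv2.Rodrigues(c["rvec"])[0]; t=np.array(c["tvec"]).ravel()
    return R,t
def ray(c,uv,Rt=None):
    d=cv2.undistortPoints(np.array(uv,float).reshape(-1,1,2),c["intrinsics"],np.array([c["k1"],0,0,0.])).reshape(-1,2)
    d=np.c_[d,np.ones(len(d))]
    if "rvec" in c: R,t=cam(c); return -R.T@t, d@R
    T=Rt@c["T_tool_cam"]; return T[:3,3], d@T[:3,:3].T
def onz(c,uv,z,Rt=None):
    o,d=ray(c,uv,Rt); return o+d*((z-o[2])/d[:,2:3])
def proj(c,P):
    return cv2.projectPoints(np.array(P,float).reshape(-1,1,3),c["rvec"],c["tvec"],c["intrinsics"],np.array([c["k1"],0,0,0.]))[0].reshape(-1,2)
def tool(s):
    from scipy.spatial.transform import Rotation as Ro
    T=np.eye(4); T[:3,:3]=Ro.from_euler('xyz',s["eef_rot"],degrees=True).as_matrix(); T[:3,3]=s["tcp_pos"]; return T
def blobs(m,minA=30):
    n,l,st,ce=cv2.connectedComponentsWithStats(m.astype(np.uint8))
    return [(l==i,st[i],ce[i]) for i in range(1,n) if st[i][4]>=minA]
E
python3 - <<'E'
from h import *
for n in("top","scene"):
    c=r.capture(n); im=c["color"]; hsv=cv2.cvtColor(im,cv2.COLOR_RGB2HSV); H,S,V=cv2.split(hsv)
    masks={"yel":((H>15)&(H<32)&(S>60)&(V>150)),"blue":((H>100)&(H<130)&(S>120)&(V>60)),"white":(S<60)&(V>170),"brown":(H<14)&(S>100)&(V>50)&(V<180)}
    for k,m in masks.items():
        for b,st,ce in blobs(m,15):
            if not(100<ce[0]<430 and 110<ce[1]<290): continue
            rc=cv2.minAreaRect(np.argwhere(b)[:,::-1].astype(np.float32))
            print(n,k,st,ce.round(1),np.round(rc[0],1),np.round(rc[1],1),round(rc[2],1))
    crop=im[150:270,140:420] if n=="top" else im[120:280,90:380]
    cv2.imwrite(f"pics/{n}1.png",cv2.resize(crop,None,fx=2.7,fy=2.7,interpolation=cv2.INTER_CUBIC)[:,:,::-1])
E
```

```text
top yel [ 167  195  101   48 2417] [219.1 218.7] [216.5 218.8] [33.5 98. ] 80.5
top yel [314 228  77  11 835] [351.7 233. ] [352. 233.] [10. 76.] 90.0
top blue [171 215  10  20 125] [174.8 225.1] [175.  224.6] [19.5  7.5] 81.9
top white [356 134  27  27 536] [369.2 147.4] [369. 147.] [26. 26.] 90.0
top white [169 136  47  22 563] [192.2 146.2] [192.2 146.2] [46.6 12.4] 14.0
top white [252 197  14  30 202] [257.7 211.3] [258. 212.] [29.8  9.4] 79.5
top white [206 208  10  23 164] [210.8 219.1] [211.  218.9] [22.5  8. ] 82.4
top white [168 212   8   7  21] [170.5 214.1] [170.6 213.9] [5.  7.2] 56.3
top white [172 238   4   4  15] [173.6 239.4] [173.5 239.5] [3. 3.] 90.0
top brown [ 77 106  60  32 296] [106.4 121.5] [106.3 121.6] [ 4.6 65.3] 62.8
top brown [260 148  21   3  35] [270.  148.7] [270. 149.] [20.  2.] 0.0
top brown [316 219  65   9 557] [347.5 222.8] [348. 223.] [ 8. 64.] 90.0
top brown [316 239  66  10 633] [349.2 243.5] [348.5 243.5] [ 9. 65.] 90.0
scene yel [117 157  81  11 872] [157.5 162. ] [157. 162.] [10. 80.] 90.0
scene yel [ 245  167  110   41 2450] [296.7 187.2] [299.6 185.7] [ 31.  106.5] 82.6
scene yel [331 251   5   6  24] [333.3 253.6] [333.  253.5] [5. 4.] 90.0
scene blue [337 155  12  32 232] [342.1 170.2] [342.6 170.4] [31.2 10.5] 85.2
scene white [300 166  12  23 195] [304.7 177.2] [304.9 176.9] [23.   9.9] 76.0
scene white [247 172  15  23 206] [255.1 182.6] [254.1 183.3] [23. 12.] 77.5
scene white [251 200   6   5  24] [253.5 201.8] [253.5 202. ] [4. 5.] 90.0
scene white [104 227  33  36 931] [121.3 244. ] [120.  244.5] [35. 32.] 90.0
scene white [305 244  58  26 852] [333.4 256.5] [333.4 256.5] [58.  15.4] 12.5
scene brown [132 154   8   3  20] [135.2 155. ] [135.5 155. ] [7. 2.] 0.0
scene brown [178 154   8   3  19] [181.5 155.1] [181.5 155. ] [2. 7.] 90.0
scene brown [ 123  168   73   19 1214] [159.1 176.8] [159.  176.7] [71.8 17.8] 1.0
```

View pics/top1.png

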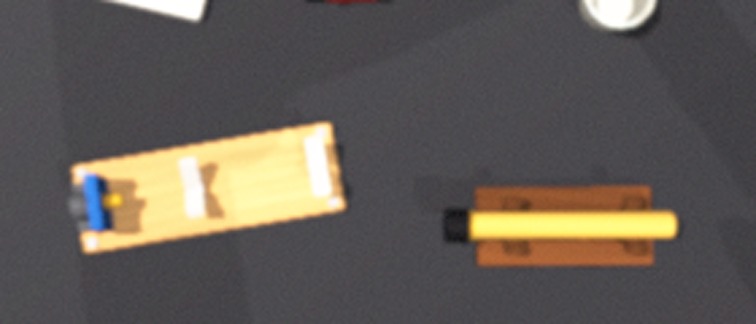

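Run:
```python
from h import *
c=r.capture("top"); s=r.capture("scene")
B=onz(c,[[166.7,211.1],[262.2,195.6],[267.8,226.7],[171.5,243.3]],0.012); print("board",B.round(4))
print("sizes",np.linalg.norm(B-np.roll(B,-1,0),axis=1), "centre",B.mean(0))
a=(B[0]+B[3]-B[1]-B[2])/2; print("yaw of y axis",np.degrees(np.arctan2(a[1],a[0])))
V=onz(c,[[257.7,211.7],[210.9,219]],0.05);print("V",V,np.linalg.norm(V[0]-V[1]), np.degrees(np.arctan2(*(V[1]-V[0])[1::-1])))
R=onz(c,[[390.6,233],[314,233.1],[304,233.3]],0.048);print("roller",R, np.diff(R,axis=0))
# two-view check of knob far/rod ends in scene
R2=onz(s,[[117,162],[198,163],[207,163]],0.048);print("roller scene",R2)
Q=onz(c,[[316.5,219],[381.5,219],[381.5,248.5],[316.5,248.5]],0.01);print("rest",Q.round(4),Q.mean(0))
```

```text
board [[0.5467 0.3011 0.012 ]
 [0.5944 0.0358 0.012 ]
 [0.5083 0.0192 0.012 ]
 [0.458  0.284  0.012 ]]
sizes [0.2694835  0.08773225 0.26956256 0.09031374] centre [0.52686237 0.16002056 0.012     ]
yaw of y axis 100.46926820887956
V [[0.5464889  0.04773029 0.05      ]
 [0.52483126 0.17282809 0.05      ]] 0.12695870343342905 99.82201201529436
roller [[ 0.49497718 -0.30884417  0.048     ]
 [ 0.49180381 -0.10342616  0.048     ]
 [ 0.4908645  -0.07672341  0.048     ]] [[-0.00317338  0.20541801  0.        ]
 [-0.00093931  0.02670274  0.        ]]
roller scene [[ 0.49716599 -0.30931276  0.048     ]
 [ 0.49478439 -0.1008115   0.048     ]
 [ 0.49414651 -0.0777479   0.048     ]]
rest [[ 0.5318 -0.1156  0.01  ]
 [ 0.5344 -0.2964  0.01  ]
 [ 0.4532 -0.2948  0.01  ]
 [ 0.4507 -0.1155  0.01  ]] [ 0.49251275 -0.20557192  0.01      ]
```

View pics/scene1.png

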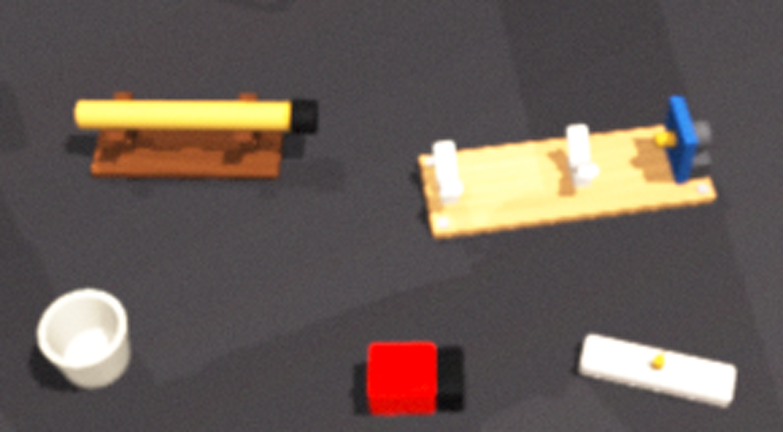

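```bash
cat >> h.py <<'E'
from scipy.spatial.transform import Rotation as Ro
def delta(pos,yaw,s=None,cmd=None):
    s=s or r.get_state(); T=tool(s)
    Rt=Ro.from_euler('xyz',[180,0,yaw],degrees=True).as_matrix()
    print("shift",(T[:3,:3].T@(np.array(pos)-T[:3,3])).round(4),"rot",Ro.from_matrix(T[:3,:3].T@Rt).as_rotvec().round(4))
E
python3 - <<'E'
from h import *
delta([0.494,-0.219,0.16],-89.2)
E
```

```text
shift [-0.3622  0.2739  0.0665] rot [ 3.000e-04  2.000e-04 -1.166e+00]
```

Emit:
step_arm:
  increments:
    - [[-0.04,0.03,0.007],[0,0,-0.12],0]
    - [[-0.08,0.06,0.014],[0,0,-0.24],0]
    - [[-0.12,0.09,0.022],[0,0,-0.36],0]
    - [[-0.16,0.12,0.03],[0,0,-0.48],0]
    - [[-0.2,0.15,0.037],[0,0,-0.61],0]
    - [[-0.24,0.18,0.045],[0,0,-0.74],0]
    - [[-0.28,0.21,0.052],[0,0,-0.87],0]
    - [[-0.315,0.24,0.06],[0,0,-1.0],0]
    - [[-0.345,0.26,0.065],[0,0,-1.1],0]
    - [[-0.362,0.274,0.066],[0,0,-1.166],0]

```text
time_s: 1.35
tcp_pos: [0.4948, -0.2167, 0.1602]
eef_rot: [180.0, 0.0, -88.9]
contact_force: [-0.2, -0.4, -0.5]
gripper_width: 0.0875
```

Emit:
step_arm:
  increments:
    - [[0,0,0],[0,0,0],0]
    - [[0,0,0],[0,0,0],0]
    - [[0,0,0],[0,0,0],0]

```text
time_s: 1.65
tcp_pos: [0.4935, -0.2196, 0.1607]
eef_rot: [-180.0, -0.0, -89.3]
contact_force: [0.4, -0.4, -0.5]
gripper_width: 0.0876
```

Run:
```python
from h import *
s=r.get_state(); print(s["time_s"],s["tcp_pos"],s["eef_rot"],s["contact_force"])
c=r.capture("wrist"); cv2.imwrite("pics/w1.png",c["color"][:,:,::-1])
```

```text
1.65 [ 0.49350897 -0.21956255  0.1606844 ] [-1.79994016e+02 -2.59078823e-03 -8.92649333e+01] [ 0.42399188 -0.38808145 -0.54568122]
```

View pics/w1.png

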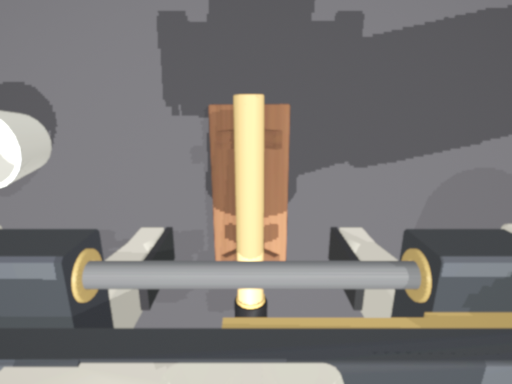

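The wrist view shows the rod running down the image, with its tail at (249,96) and the knob junction near (250,300). It lies between the open fingers.

Run:
```python
from h import *
s=r.get_state();T=tool(s);c=r.capture("wrist");im=c["color"]
H,S,V=cv2.split(cv2.cvtColor(im,cv2.COLOR_RGB2HSV))
m=(H>14)&(H<32)&(S>50)&(V>140)
pts=[]
for y in (105,120,140,160,180,200,220,240):
    x=np.where(m[y,200:300])[0]+200; pts.append([(x[0]+x[-1])/2,y])
    if y in(120,220): print("w",onz(c,[[x[0]-.5,y],[x[-1]+.5,y]],0.048,T))
P=onz(c,pts,0.048,T); print(P.round(4))
a=np.polyfit(P[:,1],P[:,0],1); print("yaw",90-np.degrees(np.arctan(a[0])),"x at -0.219",np.polyval(a,-0.219))
col=np.where(m[:,249])[0]; print(col.min(),col.max(), onz(c,[[249,col.min()-.5]],0.05,T),onz(c,[[250,306],[250,300]],0.061,T))
```

```text
w [[ 0.50968548 -0.28229437  0.048     ]
 [ 0.48197218 -0.28264181  0.048     ]]
w [[ 0.50819574 -0.18962902  0.048     ]
 [ 0.48062088 -0.18996566  0.048     ]]
[[ 0.496  -0.295   0.048 ]
 [ 0.4958 -0.2825  0.048 ]
 [ 0.4957 -0.2653  0.048 ]
 [ 0.495  -0.2475  0.048 ]
 [ 0.4948 -0.229   0.048 ]
 [ 0.4946 -0.2098  0.048 ]
 [ 0.4944 -0.1898  0.048 ]
 [ 0.4937 -0.169   0.048 ]]
yaw 90.98226268868197 x at -0.219 0.4947120820139348
94 327 [[ 0.49561746 -0.30427083  0.05      ]] [[ 0.4924317  -0.1039243   0.061     ]
 [ 0.4925114  -0.11081321  0.061     ]]
```

Run:
```python
from h import *
delta([0.4945,-0.218,0.0295],-89)
```

```text
shift [-0.0019 -0.0012  0.1312] rot [-0.0001 -0.     -0.0052]
```

Emit:
step_arm:
  increments:
    - [[-0.002,-0.001,0.02],[0,0,-0.005],0]
    - [[-0.002,-0.001,0.04],[0,0,-0.005],0]
    - [[-0.002,-0.001,0.06],[0,0,-0.005],0]
    - [[-0.002,-0.001,0.08],[0,0,-0.005],0]
    - [[-0.002,-0.001,0.1],[0,0,-0.005],0]
    - [[-0.002,-0.001,0.115],[0,0,-0.005],0]
    - [[-0.002,-0.001,0.125],[0,0,-0.005],0]
    - [[-0.002,-0.001,0.131],[0,0,-0.005],0]
    - [[-0.002,-0.001,0.131],[0,0,-0.005],0]
    - [[-0.002,-0.001,0.131],[0,0,-0.005],0]

```text
time_s: 2.75
tcp_pos: [0.4951, -0.2173, 0.0301]
eef_rot: [-180.0, -0.0, -88.9]
contact_force: [0.0, -0.0, 0.8]
gripper_width: 0.0876
```

Emit:
step_arm:
  increments:
    - [[0,0,0],[0,0,0],0.4]
    - [[0,0,0],[0,0,0],0.6]
    - [[0,0,0],[0,0,0],0.75]
    - [[0,0,0],[0,0,0],0.9]
    - [[0,0,0],[0,0,0],1]
    - [[0,0,0],[0,0,0],1]
    - [[0,0,0],[0,0,0],1]
    - [[0,0,0],[0,0,0],1]
  force: 40

```text
time_s: 3.55
tcp_pos: [0.4947, -0.2171, 0.0295]
eef_rot: [180.0, 0.0, -88.9]
contact_force: [-0.3, 0.8, 0.1]
gripper_width: 0.029
```

Emit:
step_arm:
  increments:
    - [[0,0,0],[0,0,0],1]
    - [[0,0,0],[0,0,0],1]
    - [[0,0,0],[0,0,0],1]
    - [[0,0,0],[0,0,0],1]

```text
time_s: 3.95
tcp_pos: [0.4951, -0.2171, 0.0297]
eef_rot: [-180.0, -0.0, -88.9]
contact_force: [1.9, 0.5, 0.1]
gripper_width: 0.0249
```

Emit:
step_arm:
  increments:
    - [[0,0,-0.01],[0,0,0],1]
    - [[0,0,-0.025],[0,0,0],1]
    - [[0,0,-0.045],[0,0,0],1]
    - [[0,0,-0.065],[0,0,0],1]
    - [[0,0,-0.08],[0,0,0],1]
    - [[0,0,-0.085],[0,0,0],1]
    - [[0,0,-0.085],[0,0,0],1]
    - [[0,0,-0.085],[0,0,0],1]

```text
time_s: 4.75
tcp_pos: [0.4941, -0.217, 0.114]
eef_rot: [179.9, 0.0, -88.9]
contact_force: [0.2, -0.8, -1.6]
gripper_width: 0.0252
```

Run:
```python
from h import *
s=r.get_state(); print(s)
for n in("wrist","top","scene"):
    c=r.capture(n); cv2.imwrite(f"pics/{n}2.png",c["color"][:,:,::-1])
```

```text
{'time_s': 4.75, 'joints': array([-2.90094063e+00,  1.38356686e+01, -2.50238320e+01, -2.35561362e-02,
       -5.12024352e+01,  3.98985486e+00]), 'qd': array([ 0.07594798,  0.61275171, -0.29318282, -0.02519506,  0.02938146,
        0.04426285]), 'joint_torque': array([ 1.64792023e-02, -4.53212035e+01,  2.50534558e+01,  5.99281937e+00,
        2.34062882e-02,  6.92814228e-04]), 'tcp_pos': array([ 0.49405938, -0.2169609 ,  0.1139742 ]), 'eef_rot': array([ 1.79939488e+02,  2.26080456e-02, -8.89258672e+01]), 'contact_force': array([ 0.23442199, -0.75928944, -1.61960792]), 'moment': array([-0.03017517,  0.11298714,  0.02887742]), 'gripper_width': 0.02521861042871497}
```

View pics/wrist2.png

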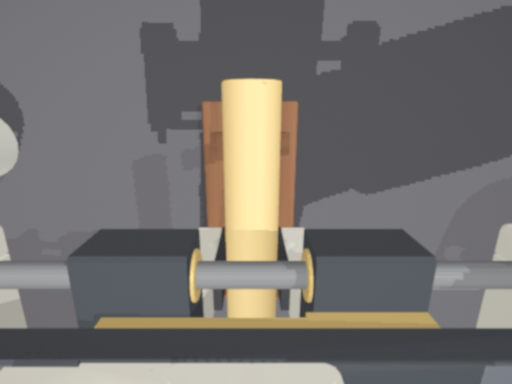

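View pics/scene2.png

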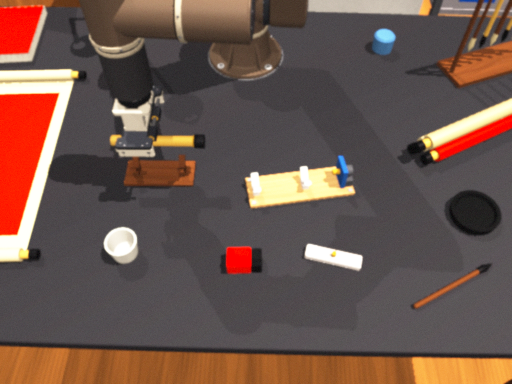

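The scene view shows the roller lifted clear of the rest at (160,142), roughly level. The wrist view shows the rod centred between the fingers, with its tail at (251,83).

Run:
```python
from h import *
c=r.capture("wrist");im=c["color"]
H,S,V=cv2.split(cv2.cvtColor(im,cv2.COLOR_RGB2HSV))
m=(H>14)&(H<32)&(S>50)&(V>140)
T=np.eye(4); pts=[]
for y in (95,110,130,150,170,190,210,225):
    x=np.where(m[y,200:310])[0]+200; x=x[(x>210)&(x<300)]
    q=onz(c,[[x[0]-.5,y],[x[-1]+.5,y]],-0.0188,T); pts.append([(q[0,0]+q[1,0])/2,(q[0,1]+q[1,1])/2,abs(q[1,1]-q[0,1])])
P=np.array(pts);print(P.round(4)); a=np.polyfit(P[:,0],P[:,1],1);print("yaw in tool",np.degrees(np.arctan(a[0])),"y0",a[1])
col=np.where(m[:,251])[0]; col=col[col>60]; print(col.min(),onz(c,[[251,col.min()-.5]],-0.0188-0.006,T))
# tilt, scene
s=r.get_state();T=tool(s);sc=r.capture("scene")
for k in (-.1,.1,.125):
    p=T@np.array([.013-k-.0,0,-.0188,1]); print(k,proj(sc,p[:3]).round(1))
im=sc["color"];H,S,V=cv2.split(cv2.cvtColor(im,cv2.COLOR_RGB2HSV)); m=(H>15)&(H<32)&(S>60)&(V>150)
for x in (112,114,162,170,180,190,193): 
    yy=np.where(m[125:160,x])[0]+125; print(x,yy.min() if len(yy) else None,yy.max() if len(yy) else None)
```

```text
[[0.0802 0.0004 0.0267]
 [0.0739 0.0004 0.027 ]
 [0.0652 0.0007 0.0271]
 [0.0561 0.0007 0.0267]
 [0.0468 0.0004 0.0267]
 [0.037  0.0007 0.0267]
 [0.0269 0.0004 0.0268]
 [0.0191 0.0004 0.0271]]
yaw in tool 0.019919250452458646 y0 0.0005148208987708729
78 [[ 0.08697943  0.00043871 -0.0248    ]]
-0.1 [[100.4 139.8]]
0.1 [[182.6 140.2]]
0.125 [[192.9 140.3]]
112 135 144
114 135 144
162 136 145
170 136 145
180 136 145
190 136 145
193 136 141
```

Run:
```python
from h import *
delta([0.5386,0.0955,0.114],-79.8)
```

```text
shift [-3.117e-01 -5.020e-02 -2.000e-04] rot [ 0.0014  0.0003 -0.159 ]
```

Emit:
step_arm:
  increments:
    - [[-0.02,-0.003,0],[0,0,-0.01],1]
    - [[-0.055,-0.009,0],[0,0,-0.025],1]
    - [[-0.095,-0.015,0],[0,0,-0.045],1]
    - [[-0.135,-0.022,0],[0,0,-0.065],1]
    - [[-0.175,-0.028,0],[0,0,-0.085],1]
    - [[-0.215,-0.035,0],[0,0,-0.105],1]
    - [[-0.25,-0.04,0],[0,0,-0.125],1]
    - [[-0.28,-0.045,0],[0,0,-0.145],1]
    - [[-0.302,-0.048,0],[0,0,-0.155],1]
    - [[-0.312,-0.05,0],[0,0,-0.159],1]

```text
time_s: 6.0
tcp_pos: [0.5389, 0.0976, 0.1142]
eef_rot: [180.0, -0.0, -79.7]
contact_force: [-0.3, -0.5, -1.0]
gripper_width: 0.0253
```

Emit:
step_arm:
  increments:
    - [[0,0,0],[0,0,0],1]
    - [[0,0,0],[0,0,0],1]
    - [[0,0,0],[0,0,0],1]
    - [[0,0,0],[0,0,0],1]

```text
time_s: 6.4
tcp_pos: [0.5386, 0.0949, 0.1146]
eef_rot: [180.0, -0.0, -79.9]
contact_force: [0.9, -0.3, -0.6]
gripper_width: 0.0252
```

Run:
```python
from h import *
s=r.get_state(); print(s["tcp_pos"],s["eef_rot"],s["contact_force"])
for n in("wrist","top","scene"):
    c=r.capture(n); im=c["color"]
    if n=="scene": im=cv2.resize(im[110:240,200:400],None,fx=3.5,fy=3.5,interpolation=cv2.INTER_CUBIC)
    cv2.imwrite(f"pics/{n}3.png",im[:,:,::-1])
```

```text
[0.53864329 0.09486085 0.11455009] [ 1.79989149e+02 -2.86306160e-03 -7.98706507e+01] [ 0.91743304 -0.32072498 -0.57175158]
```

View pics/wrist3.png

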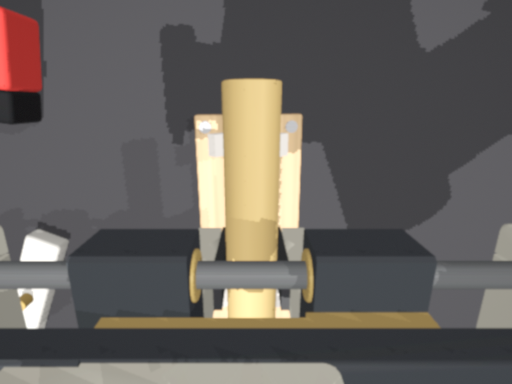

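View pics/scene3.png

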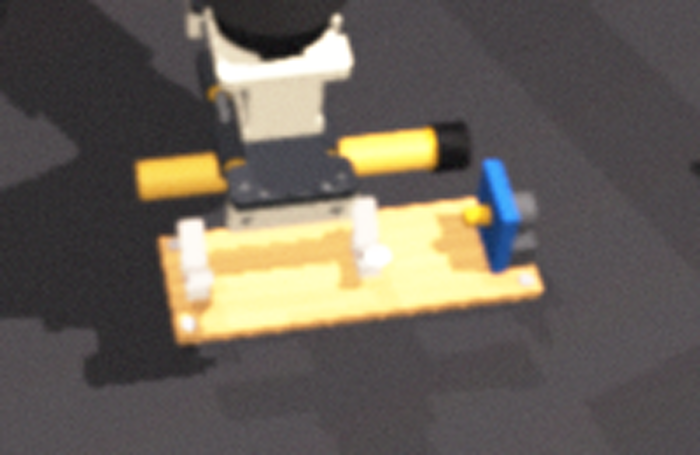

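The wrist view shows the jig's near board end at row 115, columns 195–302, and the V block's lips beside the rod at rows 135–155. The scene view shows the roller above the jig with its knob towards the plunger.

Run:
```python
from h import *
s=r.get_state();T=tool(s); c=r.capture("wrist"); im=c["color"]
cv2.imwrite("pics/w4.png",cv2.resize(im[95:235,175:325],None,fx=4,fy=4,interpolation=cv2.INTER_CUBIC)[:,:,::-1])
H,S,V=cv2.split(cv2.cvtColor(im,cv2.COLOR_RGB2HSV))
zt=-(0.012-s["tcp_pos"][2]); zl=-(0.055-s["tcp_pos"][2])
I=np.eye(4); P=[]
for y in (120,170,180,190,200,210,220):
    row=V[y].astype(int); L=[x for x in range(180,215) if row[x]>110][0]; Rr=[x for x in range(315,285,-1) if row[x]>110][0]
    q=onz(c,[[L-.5,y],[Rr+.5,y]],zt,I); print(y,L,Rr,q.round(4)[:,:2].tolist(),"mid",q.mean(0)[:2].round(4)); P.append(q.mean(0))
P=np.array(P); a=np.polyfit(P[:,0],P[:,1],1); print("slope deg",np.degrees(a[0]),a[1])
for x in(205,215,285,295): 
    y=np.where(V[100:130,x]>110)[0][0]+100; print("end",x,y,onz(c,[[x,y-.5]],zt,I).round(4))
```

```text
120 194 302 [[0.0631, -0.0472], [0.0631, 0.0437]] mid [ 0.0631 -0.0018]
170 196 301 [[0.0206, -0.0477], [0.0205, 0.0448]] mid [ 0.0205 -0.0015]
180 197 301 [[0.0116, -0.0473], [0.0115, 0.0452]] mid [ 0.0116 -0.001 ]
190 198 300 [[0.0024, -0.0469], [0.0024, 0.0448]] mid [ 0.0024 -0.0011]
200 198 300 [[-0.0069, -0.0473], [-0.007, 0.0452]] mid [-0.0069 -0.0011]
210 199 299 [[-0.0165, -0.0469], [-0.0165, 0.0447]] mid [-0.0165 -0.0011]
220 199 299 [[-0.0262, -0.0474], [-0.0262, 0.0452]] mid [-0.0262 -0.0011]
slope deg -0.47763472818403463 -0.0011662859776602878
end 205 113 [[ 0.0691 -0.0374  0.1026]]
end 215 113 [[ 0.0692 -0.0291  0.1026]]
end 285 113 [[0.0692 0.0289 0.1026]]
end 295 113 [[0.0692 0.0372 0.1026]]
```

View pics/w4.png

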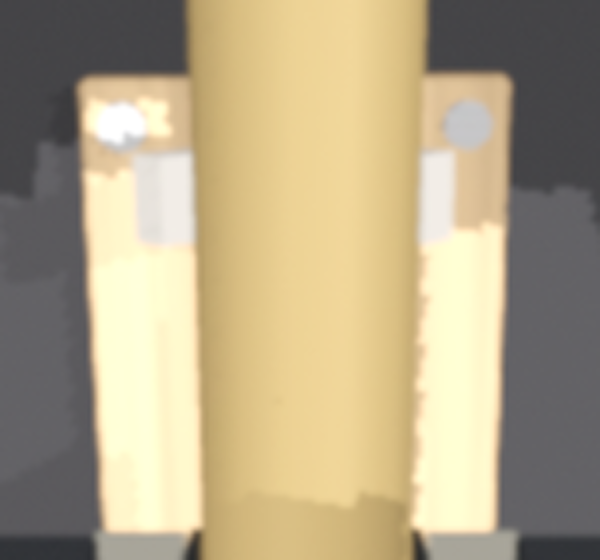

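Emit:
step_arm:
  increments:
    - [[0,-0.0018,0.01],[0,0,-0.007],1]
    - [[0,-0.0018,0.025],[0,0,-0.007],1]
    - [[0,-0.0018,0.04],[0,0,-0.007],1]
    - [[0,-0.0018,0.052],[0,0,-0.007],1]
    - [[0,-0.0018,0.06],[0,0,-0.007],1]
    - [[0,-0.0018,0.066],[0,0,-0.007],1]
    - [[0,-0.0018,0.07],[0,0,-0.007],1]
    - [[0,-0.0018,0.074],[0,0,-0.007],1]
    - [[0,-0.0018,0.077],[0,0,-0.007],1]
    - [[0,-0.0018,0.077],[0,0,-0.007],1]

```text
time_s: 7.6
tcp_pos: [0.5405, 0.0961, 0.0374]
eef_rot: [180.0, -0.0, -79.4]
contact_force: [0.5, 0.8, -0.3]
gripper_width: 0.025
```

Emit:
step_arm:
  increments:
    - [[0,0,0.002],[0,0,0],1]
    - [[0,0,0.004],[0,0,0],1]
    - [[0,0,0.005],[0,0,0],1]
    - [[0,0,0.006],[0,0,0],1]
    - [[0,0,0.006],[0,0,0],1]
    - [[0,0,0.006],[0,0,0],1]

```text
time_s: 8.2
tcp_pos: [0.5407, 0.0962, 0.0316]
eef_rot: [-180.0, 0.0, -79.4]
contact_force: [0.5, -0.4, -0.9]
gripper_width: 0.0249
```

Run:
```python
from h import *
s=r.get_state(); print(s["tcp_pos"],s["eef_rot"],s["contact_force"],s["moment"])
for n in("wrist","top","scene"):
    c=r.capture(n); im=c["color"]
    if n=="scene": im=cv2.resize(im[110:240,200:400],None,fx=3.5,fy=3.5,interpolation=cv2.INTER_CUBIC)
    cv2.imwrite(f"pics/{n}5.png",im[:,:,::-1])
```

```text
[0.54069148 0.09615117 0.03163127] [-1.79985902e+02  3.50725965e-03 -7.94016497e+01] [ 0.46603487 -0.41430172 -0.9027886 ] [ 0.01287598  0.00654879 -0.02334424]
```

View pics/wrist5.png

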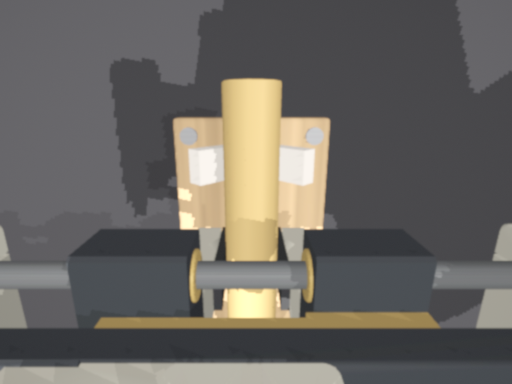

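View pics/scene5.png

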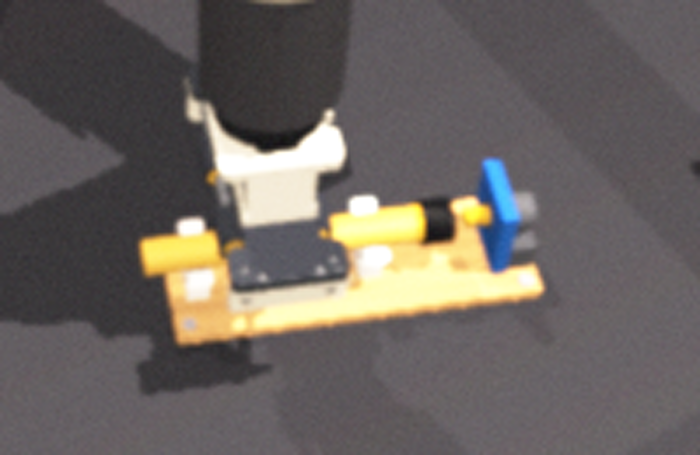

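The roller sits centred between the V lips: the lips are at columns 190–313 and the rod at 252. The knob is still short of the plunger. The force is still near zero, so I'll lower gently to seat it.

Emit:
step_arm:
  increments:
    - [[0,0,0.0005],[0,0,0],1]
    - [[0,0,0.001],[0,0,0],1]
    - [[0,0,0.001],[0,0,0],1]
    - [[0,0,0.001],[0,0,0],1]

```text
time_s: 8.75
tcp_pos: [0.5408, 0.0962, 0.0314]
eef_rot: [-180.0, -0.0, -79.4]
contact_force: [-3.5, -0.2, 7.9]
gripper_width: 0.0253
```

Emit:
step_arm:
  increments:
    - [[0,0,0.0005],[0,0,0],1]
    - [[0,0,0.001],[0,0,0],1]
    - [[0,0,0.001],[0,0,0],1]
    - [[0,0,0.001],[0,0,0],1]

```text
time_s: 9.15
tcp_pos: [0.5408, 0.0962, 0.0313]
eef_rot: [-179.9, -0.0, -79.4]
contact_force: [-7.2, -0.9, 18.4]
gripper_width: 0.0252
```

Emit:
step_arm:
  increments:
    - [[0,0.0003,-0.0006],[0,0,0],1]
    - [[0,0.0006,-0.0012],[0,0,0],1]
    - [[0,0.0006,-0.0012],[0,0,0],1]
    - [[0,0.0006,-0.0012],[0,0,0],1]
  force: 55

```text
time_s: 9.55
tcp_pos: [0.5407, 0.0963, 0.0315]
eef_rot: [-179.9, 0.0, -79.4]
contact_force: [0.4, -0.7, 8.8]
gripper_width: 0.0249
```

Emit:
step_arm:
  increments:
    - [[-0.001,0,0],[0,0,0],1]
    - [[-0.002,0,0],[0,0,0],1]
    - [[-0.004,0,0],[0,0,0],1]
    - [[-0.006,0,0],[0,0,0],1]
    - [[-0.008,0,0],[0,0,0],1]
    - [[-0.01,0,0],[0,0,0],1]
    - [[-0.012,0,0],[0,0,0],1]
    - [[-0.014,0,0],[0,0,0],1]
    - [[-0.014,0,0],[0,0,0],1]

```text
time_s: 10.45
tcp_pos: [0.5382, 0.1092, 0.0315]
eef_rot: [-179.9, -0.1, -79.4]
contact_force: [2.0, -5.0, 7.6]
gripper_width: 0.025
```

Emit:
step_arm:
  increments:
    - [[-0.001,0,0],[0,0,0],1]
    - [[-0.003,0,0],[0,0,0],1]
    - [[-0.005,0,0],[0,0,0],1]
    - [[-0.007,0,0],[0,0,0],1]
    - [[-0.009,0,0],[0,0,0],1]
    - [[-0.009,0,0],[0,0,0],1]
    - [[-0.009,0,0],[0,0,0],1]

```text
time_s: 11.15
tcp_pos: [0.5367, 0.1176, 0.0315]
eef_rot: [-180.0, -0.1, -79.4]
contact_force: [2.7, -7.4, 7.2]
gripper_width: 0.0248
```

Run:
```python
from h import *
s=r.get_state(); print(s["tcp_pos"],s["eef_rot"],s["contact_force"],s["moment"])
for n in("wrist","top","scene"):
    c=r.capture(n); im=c["color"]
    if n=="scene": im=cv2.resize(im[140:210,270:370],None,fx=7,fy=7,interpolation=cv2.INTER_CUBIC)
    cv2.imwrite(f"pics/{n}6.png",im[:,:,::-1])
```

```text
[0.5366525  0.1175825  0.03148152] [-1.79951792e+02 -7.93400337e-02 -7.93753218e+01] [ 2.65978319 -7.40549058  7.20907868] [-2.81622734 -0.98384707  0.04100687]
```

View pics/scene6.png

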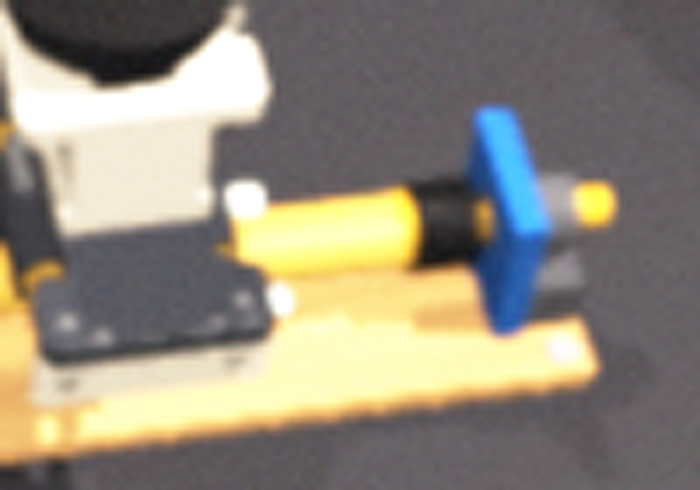

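View pics/wrist6.png

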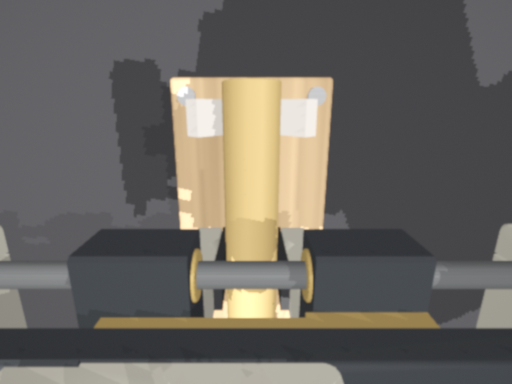

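The knob is now close to the blue plate and the plunger's rear pokes out behind it at (595,203). I estimate 5–6 mm remain, so I'll creep in.

Emit:
step_arm:
  increments:
    - [[-0.0007,0,0],[0,0,0],1]
    - [[-0.0014,0,0],[0,0,0],1]
    - [[-0.0021,0,0],[0,0,0],1]
    - [[-0.0028,0,0],[0,0,0],1]
    - [[-0.0035,0,0],[0,0,0],1]
    - [[-0.004,0,0],[0,0,0],1]
    - [[-0.004,0,0],[0,0,0],1]
    - [[-0.004,0,0],[0,0,0],1]

```text
time_s: 12.1
tcp_pos: [0.536, 0.1211, 0.0315]
eef_rot: [-180.0, -0.1, -79.4]
contact_force: [4.3, -10.6, 6.8]
gripper_width: 0.0248
```

Emit:
step_arm:
  increments:
    - [[-0.0005,0,0],[0,0,0],1]
    - [[-0.001,0,0],[0,0,0],1]
    - [[-0.001,0,0],[0,0,0],1]
    - [[-0.001,0,0],[0,0,0],1]

```text
time_s: 12.5
tcp_pos: [0.5358, 0.122, 0.0314]
eef_rot: [-180.0, -0.1, -79.4]
contact_force: [5.0, -11.2, 6.6]
gripper_width: 0.0243
```

Emit:
step_arm:
  increments:
    - [[-0.0005,0,0],[0,0,0],1]
    - [[-0.001,0,0],[0,0,0],1]
    - [[-0.001,0,0],[0,0,0],1]
    - [[-0.001,0,0],[0,0,0],1]

```text
time_s: 12.9
tcp_pos: [0.5357, 0.1229, 0.0315]
eef_rot: [-180.0, -0.1, -79.4]
contact_force: [5.1, -11.6, 6.9]
gripper_width: 0.0246
```

Emit:
step_arm:
  increments:
    - [[-0.0005,0,0],[0,0,0],1]
    - [[-0.001,0,0],[0,0,0],1]
    - [[-0.001,0,0],[0,0,0],1]
    - [[-0.001,0,0],[0,0,0],1]

```text
time_s: 13.3
tcp_pos: [0.5355, 0.1231, 0.0315]
eef_rot: [-180.0, -0.2, -79.4]
contact_force: [7.9, -15.1, 5.4]
gripper_width: 0.0251
```

Emit:
step_arm:
  increments:
    - [[-0.0005,0,0],[0,0,0],1]
    - [[-0.0005,0,0],[0,0,0],1]
    - [[-0.0005,0,0],[0,0,0],1]

```text
time_s: 13.6
tcp_pos: [0.5355, 0.1232, 0.0315]
eef_rot: [-180.0, -0.2, -79.4]
contact_force: [8.6, -18.3, 6.8]
gripper_width: 0.0247
```

Emit:
step_arm:
  increments:
    - [[-0.0005,0.0003,0],[0,0,0],1]
    - [[-0.0005,0.0003,0],[0,0,0],1]
    - [[-0.0005,0.0003,0],[0,0,0],1]
    - [[-0.0005,0.0003,0],[0,0,0],1]
    - [[-0.0005,0.0003,0],[0,0,0],1]
    - [[-0.0005,0.0003,0],[0,0,0],1]

```text
time_s: 14.2
tcp_pos: [0.5355, 0.1232, 0.0315]
eef_rot: [-180.0, -0.2, -79.4]
contact_force: [11.6, -20.1, 5.0]
gripper_width: 0.0247
```

Run:
```python
from h import *
s=r.get_state(); print(s["time_s"],s["tcp_pos"],s["eef_rot"],s["contact_force"],s["moment"])
c=r.capture("wrist"); im=c["color"]; cv2.imwrite("pics/w7.png",im[:,:,::-1])
H,S,V=cv2.split(cv2.cvtColor(im,cv2.COLOR_RGB2HSV))
m=(H>14)&(H<32)&(S>50)&(V>140); col=np.where(m[60:200,251])[0]+60
print("S col",col.min(), "edges V col251:",[(y,im[y,251].tolist()) for y in range(72,90,2)])
for n in("top","scene"):
    c=r.capture(n); im=c["color"]
    if n=="scene": im=cv2.resize(im[140:210,270:370],None,fx=7,fy=7,interpolation=cv2.INTER_CUBIC)
    cv2.imwrite(f"pics/{n}7.png",im[:,:,::-1])
s=r.get_state(); print(s["tcp_pos"],s["contact_force"])
```

```text
14.2 [0.53545701 0.12320188 0.03151397] [-179.97714008   -0.22121318  -79.38273026] [ 11.63869072 -20.07754618   5.00150686] [-7.43992792 -3.89094781  0.00884856]
S col 66 edges V col251: [(72, [233, 204, 163]), (74, [233, 205, 163]), (76, [232, 204, 161]), (78, [230, 203, 147]), (80, [241, 215, 153]), (82, [241, 215, 154]), (84, [241, 215, 154]), (86, [241, 215, 154]), (88, [241, 215, 154])]
[0.53544657 0.12319305 0.0314922 ] [ 10.74488976 -20.62968504   5.53597736]
```

View pics/scene7.png

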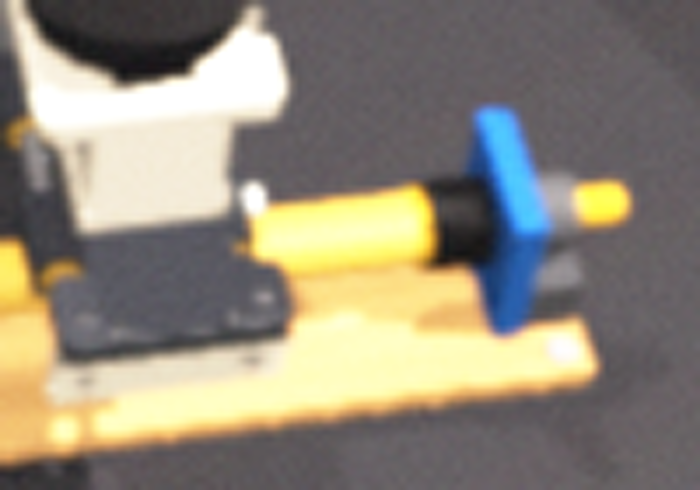

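View pics/w7.png

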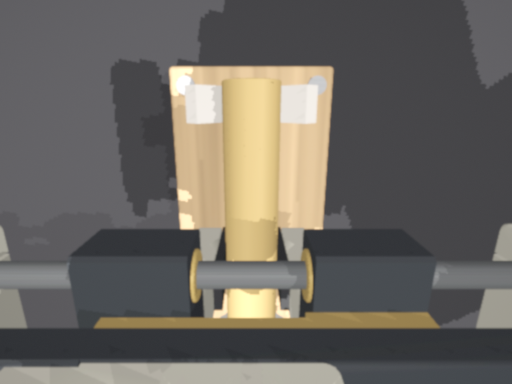

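View pics/top7.png

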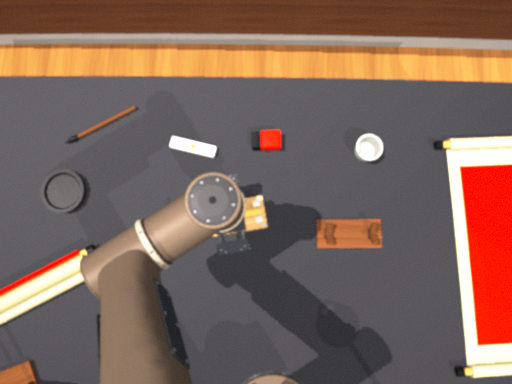

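Emit:
step_arm:
  increments:
    - [[-0.0002,-0.0004,0],[0,0,0],1]
    - [[-0.0003,-0.0008,0],[0,0,0],1]
    - [[-0.0003,-0.0008,0],[0,0,0],1]
    - [[-0.0003,-0.0008,0],[0,0,0],1]
    - [[-0.0003,-0.0008,0],[0,0,0],1]

```text
time_s: 14.85
tcp_pos: [0.5355, 0.1232, 0.0314]
eef_rot: [179.9, -0.2, -79.4]
contact_force: [8.5, -22.2, 8.1]
gripper_width: 0.0244
```

Run:
```python
from h import *
for i in range(3):
    s=r.get_state(); f=s["contact_force"]; print(s["time_s"],s["tcp_pos"],f,"axial on roller",f[:2]@[.184,-.983],"lat",f[:2]@[-.983,-.184])
    c=r.capture("wrist")
im=c["color"];V=im.max(2); z=s["tcp_pos"][2]
for x in(190,215,290,310):
    y=np.where(V[50:100,x]>110)[0][0]+50; print(x,y,onz(c,[[x,y-.5]],z-.012,np.eye(4)).round(4))
print("tail",onz(c,[[251,78.5]],-.0184-.006,np.eye(4)))
```

```text
14.85 [0.53549058 0.12318364 0.03144338] [  8.5209635  -22.16964708   8.07644333] axial on roller 23.360620358619837 lat -4.296892054710363
14.9 [0.53547326 0.12318313 0.03145332] [  8.69520865 -21.90531618   7.60501962] axial on roller 23.132844196321358 lat -4.516811923843088
14.95 [0.53550445 0.12317857 0.03146116] [  8.58642644 -21.67664303   8.64634976] axial on roller 22.888042567693475 lat -4.451954871435801
190 65 [[ 0.0968 -0.0324  0.0195]]
215 66 [[ 0.0963 -0.0189  0.0195]]
290 65 [[0.0968 0.0218 0.0195]]
310 66 [[0.0963 0.0327 0.0195]]
tail [[ 0.08652809  0.00063128 -0.0244    ]]
```

```bash
python3 -c "
from plant import r
print(r.close_job())"
```

```text
the job is handed in; nothing more can be done
None
```

I laid the roller in the jig's V blocks with the plunger still extended. I then slid it about 27 mm until the knob stopped on the blue plate, and handed the job in still gripping and pushing.

**Last checks**
- **Position:** the wrist view puts the roller's origin at jig y ≈ -24.9 mm, against -25 mm for home. The rod is centred in the V blocks, and its tail had not moved in the grip.
- **Push:** the arm stopped moving while the axial force rose to about 23 N. Taking off roughly 10 N for the spring leaves about 12 N on the stop plate. That share is worked out from the wrist force, not measured. The wrist readings never came near the 60 N limit.
- **Plunger:** the scene view shows the knob flush on the plate and the plunger's rear pushed out behind it. I had no direct reading of how far it was in.
- **Bystanders:** the cup, ink box and paperweight are where they were in the top view.

**Disagreements**
- About 4 N of sideways force and 8 N of downward seating force remained on the V blocks.
- One small sideways correction went the wrong way and raised the side force; I reversed it.
- The first roller measurements from the top and scene cameras differed by 2–3 mm, so I used the wrist camera for the grasp and placing.

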